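# Pack the sign feet at the compost stall

## Task

The market day is over: pack the two L-shaped plywood sign feet into the shallow black tray, turned head to tail so that they interlock, both lying flat on the tray's floor, side by side and not overlapping. Leave the straight foot where it is.

Things in the scene. Friction and masses are not known exactly. Their poses are not given: they have to be found in the camera images.
- tray: Fixed shallow black tray, 130 (x) x 213 (y) x 16 mm high; inside 120 x 203; floor 4 thick. Origin: centre of underside, z up. Packing that fits: one foot's origin at x -27, y -44.5 mm, axes along the tray's; the other's at x 27, y 44.5, turned half round (either foot either place); then about 12 mm is free all round and between them. Nothing near tray or feet is over 90 mm high.
- foot_a: One plywood L-shaped sign foot, 12 mm thick, lying flat at any yaw, 0.1 kg. Origin on the underside below the upright square wooden grip block (30 x 30 mm, z 12 to 67, sides along x and y). Long leg x -21 to 21, y -45 to 80 mm; short leg on from it to x 69, y -45 to -3. z up.
- foot_b: The other, identical plywood L-shaped sign foot, 12 mm thick, lying flat at any yaw, 0.1 kg. Origin on the underside below the upright square wooden grip block (30 x 30 mm, z 12 to 67, sides along x and y). Long leg x -21 to 21, y -45 to 80 mm; short leg on from it to x 69, y -45 to -3. z up.
- straight_foot: Straight sign foot, to be left alone: a plywood plate 42 (x) x 150 (y) x 12 mm with the same upright block in its middle. Origin: centre of its underside.
Not all that is in view belongs to the job. What is shaped like the foot_a but blue is not meant.

How it is judged:
By the outcome, as a careful person would: the job done as asked, in the order asked, and still so for the second after the job is handed in, with the robot touching nothing.
It also fails if it takes over 56 s, if anything falls off the work surface, if the arm or the gripper's body presses on something with over 40 N, if the wrist force passes 120 N, or if a joint passes its speed limit or range.

## Robot

A 7-joint arm with a two-finger parallel gripper is mounted at the origin on the work surface. World frame = base frame: x ahead of the robot, y to its left, z up, the work surface at z = 0. Lengths are in m, angles in rad, forces in N, time in s.
With the tool pointing down it reaches from about 0.35 to 0.9 m from the base axis. Payload 8.1 kg.
Tool frame: the origin (TCP) lies between the finger pads; the fingertips stand ahead of it and the grasp point (between the pads) is the TCP (arm.nose_length is the z of the fingertips in the tool frame, in m); z points along the fingers, y is the line along which they close (so a half turn about z gives the same grasp; the last joint's range is limited). The gripper opens to 92 mm and grips with 3 to 60 N. Pads are 19 mm wide; open, the fingers measure 130 mm over their backs; the gripper's body (75 mm by 190 mm) begins 47 mm behind the grasp point.
Start: joints at [-1.344, 0.434, 0.025, 1.573, -0.012, 1.134, -0.075], TCP at [0.202, 0.591, 0.246] pointing down, gripper open.
Joint ranges: [-2.62, 2.62], [-0.44, 2.09], [-1.27, 1.32], [0.08, 2.57], [-1.32, 4.46], [0.12, 2], [-2.74, 2.74]. Speed limits (rad/s): [2.22, 2.22, 3.01, 3.01, 3.14, 3.14, 3.14].

## Interface

Orientations are given as a rotation vector (axis times angle).
In Python, from cell import sensors, optics, arm gives the robot as it stands.
- The arm moves only by the tool arm_command, never from a script. Its argument "deltas" is one flat list of numbers, 7 for each row, row after row: the turn, a rotation vector about the world's x, y, z as a fraction of full scale, then the shift along the world's x, y, z as a fraction of full scale, then the finger opening in mm, from 0 to 91.8. In form: [wx, wy, wz, dx, dy, dz, fingers, wx, wy, wz, dx, dy, dz, fingers, ...]. A call has 1 to 20 rows; each row is the pose to reach, as a shift and turn from the pose commanded when the call began; what a row does not reach only later rows make up. Full scale, the value 1, is 1 m for a shift and 90 degrees for a turn. A row lasts 1/10 s, in which the tool goes at most 50 mm and 8.59 degrees, less where a joint would pass 70% of its speed; a pose out of reach is approached as far as the arm can. A call with a number of a shift or a turn outside -1 to 1 is refused whole. A call with a gripper value outside its range is refused whole. The fingers move at their own pace and stop on an object; "force" is the grip in N (left out, the last holds). Time passes only in rows, so rows that repeat a pose let the fingers close. It gives the time, the measured TCP pose, the force, the opening and the grip force at its end, in the units of the state.
- sensors.observe(): the state, without advancing time (a new reading comes with each control period).
- optics.get_image(name): name is "side" or "top"; returns the picture (480x640x3 uint8, blue, green, red); there is no depth.
- optics.calibration(name): a dict with "camera_matrix" (3x3 intrinsics, pixels), "D" ([k1, k2, p1, p2, k3] as OpenCV has them; the pictures are not rectified), "rvec" (rotation vector, rad) and "tvec" (3), from world to camera coordinates, as OpenCV has them. Camera axes: x right, y down, z forward; pixel columns grow to the right and rows downward; lengths in m; the calibration is good to about 2 mm. A picture is of the moment at which its call begins. calibration takes no time and is no camera call.
- arm.sign_off(): hands the job in; it is judged then, once.
The state is a dict: "clock": time; "joints": joint angles; "dq": joint speeds; "joint_efforts": joint torques, N m; "position": TCP position; "ee_rot": TCP orientation; "force": force on the tool from outside, world axes, zero at the start; "ft_torque": the same for the moment, N m; "width": opening from 0.0 (shut) to 1.0 (fully open); "gripper_force": force on a finger pad.
Only numpy, scipy, OpenCV 4.12 (cv2) and the standard library are available. Lean on these libraries where they do the work, as an engineer would, in place of code of your own. Each camera call takes 0.05 s, during which the arm holds its last target. There are 200 camera calls.

## Working session

There is one attempt and no reset: what is moved stays moved. The work goes in short steps, Python scripts to look and compute and a tool call to move; the robot and the scene stay as the last step left them, time stands still between calls to the robot, and variables do not carry over. Pictures are saved under pics/ and viewed, at most 10 in all, crops included, and the job is handed in when it is done.

Besides the shell and the picture viewer there is one more tool, called as name(argument=value, ...) on one line, values as JSON. arm_command: Moves the arm, as the interface text tells. Its arguments: {"type":"object","properties":{"deltas":{"type":"array","items":{"type":"number"}},"force":{"type":"number"}},"required":["deltas"]}

```bash
mkdir -p pics
python3 - <<'E'
from cell import sensors, optics, arm
import cv2,numpy as np
for n in("top","side"):
    cv2.imwrite(f"pics/{n}0.png",optics.get_image(n)); c=optics.calibration(n); print(n,c)
    R=cv2.Rodrigues(np.array(c["rvec"]))[0]; print(-R.T@np.array(c["tvec"]).ravel())
print(sensors.observe(),arm.nose_length)
E
```

```text
top {'camera_matrix': array([[607.63906782,   0.        , 322.27985088],
       [  0.        , 607.63906782, 236.46221654],
       [  0.        ,   0.        ,   1.        ]]), 'D': array([-0.18135549,  0.        ,  0.        ,  0.        ,  0.        ]), 'rvec': array([ 2.11197755, -2.17808588,  0.1196171 ]), 'tvec': array([0.02892123, 0.4202218 , 1.1266162 ])}
[ 0.27076432 -0.00340093  1.17190528]
side {'camera_matrix': array([[463.74511796,   0.        , 318.00599899],
       [  0.        , 463.74511796, 239.37843502],
       [  0.        ,   0.        ,   1.        ]]), 'D': array([0.00567075, 0.        , 0.        , 0.        , 0.        ]), 'rvec': array([ 1.98182809, -0.76731288,  0.42630071]), 'tvec': array([-0.2892145 ,  0.19097063,  0.80159007])}
[-0.17926743 -0.64241862  0.56375788]
{'clock': 0.1, 'joints': array([-1.34359996,  0.43516168,  0.024979  ,  1.57399854, -0.01160543,
        1.13400212, -0.07505877]), 'dq': array([-0.00078636, -0.0005918 ,  0.00013876, -0.00231141,  0.00105981,
        0.00022012, -0.00066572]), 'joint_efforts': array([ 4.35587775e-03, -6.69124317e+01,  9.88325290e-01, -3.15144682e+01,
       -6.05466357e-02,  3.75280646e-02, -1.73177121e-06]), 'position': array([0.2023162 , 0.59089374, 0.24502122]), 'ee_rot': array([-5.15735322e-01, -3.09886124e+00,  2.23128931e-03]), 'force': array([-0.34038087, -0.59600995, -0.17653179]), 'ft_torque': array([-0.01205703,  0.01113483, -0.03415033]), 'gripper_force': 0.0, 'width': 1.0009037052533136} 0.019
```

View pics/top0.png

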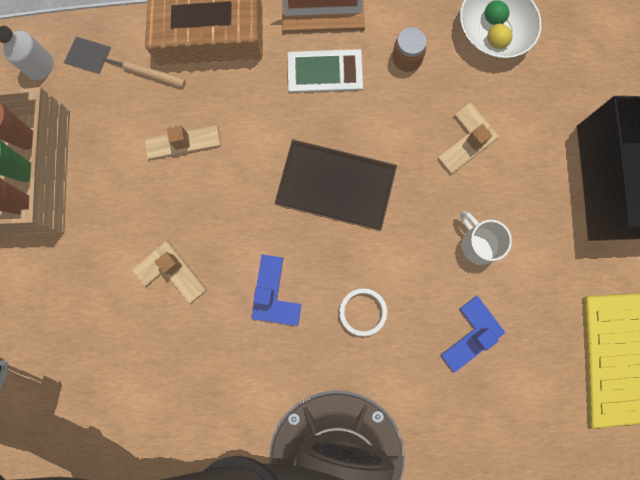

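View pics/side0.png

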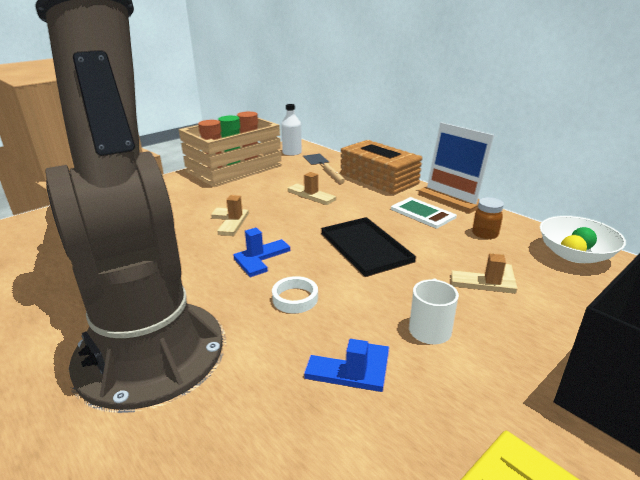

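The top view shows the L feet at about (170,268) and (470,137), the tray at (336,185), and the straight foot at (183,140). The side view agrees. The two blue L's are decoys. I'll segment the feet and tray and view enlarged crops.

```bash
cat > h.py <<'E'
import cv2,numpy as np
from cell import optics
def ray(px,n,z):
    c=optics.calibration(n);R=cv2.Rodrigues(np.array(c["rvec"]))[0];C=-R.T@np.array(c["tvec"]).ravel()
    u=cv2.undistortPoints(np.array(px,float).reshape(-1,1,2),c["camera_matrix"],c["D"]).reshape(-1,2)
    d=np.c_[u,np.ones(len(u))]@R
    return (C+d*((z-C[2])/d[:,2])[:,None])[:,:2]
def rigid(L,W):
    L=np.array(L,float);W=np.array(W);l=L-L.mean(0);w=W-W.mean(0)
    a=np.arctan2((l[:,0]*w[:,1]-l[:,1]*w[:,0]).sum(),(l*w).sum());R=np.array([[np.cos(a),-np.sin(a)],[np.sin(a),np.cos(a)]])
    t=W.mean(0)-R@L.mean(0);return t,a,np.linalg.norm(L@R.T+t-W,axis=1)
E
python3 - <<'E'
import cv2,numpy as np
from h import *
im=cv2.imread("pics/top0.png")
a=[cv2.resize(im[y:y+90,x:x+90],(400,400),interpolation=cv2.INTER_CUBIC) for x,y in((125,225),(425,92))]
cv2.imwrite("pics/crop.png",np.hstack(a))
hsv=cv2.cvtColor(im,cv2.COLOR_BGR2HSV)
for p in((150,268),(190,290),(465,155),(467,115),(110,200),(520,140),(168,262),(335,185)): print(p,hsv[p[1],p[0]])
m=(hsv[...,2]<70).astype(np.uint8)
cs,_=cv2.findContours(m[130:240,260:410],cv2.RETR_EXTERNAL,cv2.CHAIN_APPROX_NONE)
c=max(cs,key=cv2.contourArea)+np.array([260,130]); q=cv2.approxPolyDP(cv2.convexHull(c),8,True).reshape(-1,2)
print(q.tolist()); w=ray(q,"top",.016); print(w.round(4).tolist(),np.linalg.norm(w-np.roll(w,1,0),axis=1))
E
```

```text
(150, 268) [ 18  82 201]
(190, 290) [ 17  83 206]
(465, 155) [ 18  81 204]
(467, 115) [ 17  82 202]
(110, 200) [ 15 102 195]
(520, 140) [ 15 103 199]
(168, 262) [ 14 121 166]
(335, 185) [10 34 68]
[[321, 163], [363, 176], [348, 211], [312, 194]]
[[0.5673, 0.0144], [0.5385, -0.0666], [0.4704, -0.0349], [0.5061, 0.0336]] [0.06417144 0.08593003 0.07517596 0.07729178]
```

View pics/crop.png

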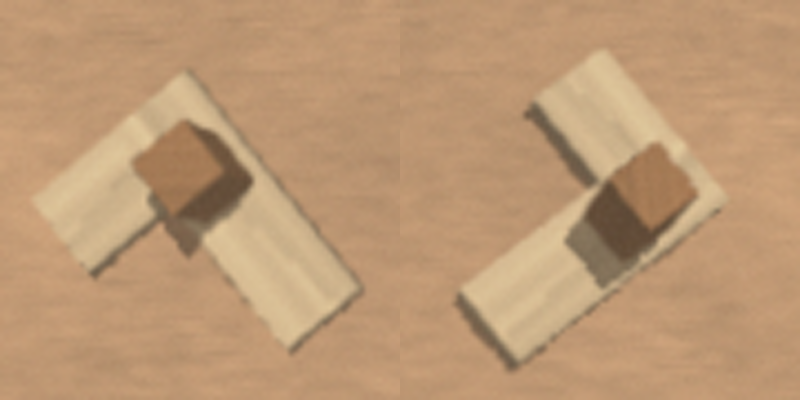

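Both crops show the top-face corners clearly (left foot: outer corner (187,70), long end (362,290)/(290,350); right foot: outer corner (725,198), long end (517,358)/(460,292)). The tray threshold was too strict.

Run:
```python
import cv2,numpy as np
from h import *
im=cv2.imread("pics/top0.png")
L=np.array([(-21,-45),(69,-45),(69,-3),(-21,80),(21,80)])/1000
for nm,o,P in(("left",(125,225),[(187,70),(33,200),(92,273),(362,290),(290,350)]),("right",(425,92),[(325,198),(203,48),(133,100),(117,358),(60,292)])):
    t,a,r=rigid(L,ray(np.array(P)/4.444+o-.4,"top",.012)); print(nm,t,np.degrees(a),r*1e3)
hsv=cv2.cvtColor(im,cv2.COLOR_BGR2HSV)
m=(hsv[...,2]<110).astype(np.uint8)
cs,_=cv2.findContours(m[130:240,260:410],cv2.RETR_EXTERNAL,cv2.CHAIN_APPROX_NONE)
c=max(cs,key=cv2.contourArea)+np.array([260,130]); q=cv2.approxPolyDP(cv2.convexHull(c),8,True).reshape(-1,2)
w=ray(q,"top",.016); print(q.tolist(),w.round(4).tolist(),np.linalg.norm(w-np.roll(w,1,0),axis=1))
x0=ray(cv2.boxPoints(cv2.minAreaRect(c)),"top",.016);print(x0.mean(0),w.mean(0))
```

```text
left [0.37679204 0.30896066] 128.39220629789898 [0.61768576 0.36365974 0.8515745  0.75259455 0.47526619]
right [ 0.60397832 -0.29305384] 35.72384238497078 [1.69726432 0.86240016 0.64843553 1.95614425 1.63103404]
[[292, 140], [396, 166], [380, 229], [275, 203]] [[0.6161, 0.0702], [0.5566, -0.1319], [0.4333, -0.0951], [0.4908, 0.1059]] [0.13028173 0.21068775 0.12861287 0.20907759]
[ 0.52492041 -0.01169079] [ 0.52419826 -0.01274134]
```

Fits are good (≤2 mm, tray sizes match). Tray yaw is about -16.2°. The left foot goes to slot 2 (0.5625, 0.0225, turn +35.4°) and the right foot to slot 1 (0.486, -0.048, turn -51.9°). First move: hover over the left foot.

arm_command(deltas=[0,0,-0.363,0.175,-0.282,-0.086,91,0,0,-0.363,0.175,-0.282,-0.086,91,0,0,-0.363,0.175,-0.282,-0.086,91,0,0,-0.363,0.175,-0.282,-0.086,91,0,0,-0.363,0.175,-0.282,-0.086,91,0,0,-0.363,0.175,-0.282,-0.086,91,0,0,-0.363,0.175,-0.282,-0.086,91,0,0,-0.363,0.175,-0.282,-0.086,91,0,0,-0.363,0.175,-0.282,-0.086,91,0,0,-0.363,0.175,-0.282,-0.086,91,0,0,-0.363,0.175,-0.282,-0.086,91,0,0,-0.363,0.175,-0.282,-0.086,91,0,0,-0.363,0.175,-0.282,-0.086,91,0,0,-0.363,0.175,-0.282,-0.086,91], force=25)

```text
clock: 1.5
position: [0.3772, 0.3097, 0.1598]
ee_rot: [1.365, 2.829, 0.0]
force: [0.2, -0.2, 0.2]
width: 0.991
gripper_force: 0.0
```

```bash
cat > s.py <<'E'
from cell import sensors,optics;import sys,cv2,numpy as np
s=sensors.observe();R=cv2.Rodrigues(s["ee_rot"])[0]
print(s["clock"],s["position"].round(4),"line",np.degrees(np.arctan2(R[1,1],R[0,1])).round(2),"z",R[:,2].round(3),s["width"],s["force"].round(1),s["joints"].round(2))
if len(sys.argv)>1: cv2.imwrite(f"pics/{sys.argv[1]}.png",np.hstack([cv2.resize(optics.get_image(n),(400,300)) for n in("top","side")]))
E
python3 s.py hov1
```

```text
1.5 [0.3772 0.3097 0.1598] line 38.47 z [ 0.  0. -1.] 0.990696758804359 [ 0.2 -0.2  0.2] [-0.97  0.31  0.22  2.02 -0.09  0.82 -0.03]
```

View pics/hov1.png

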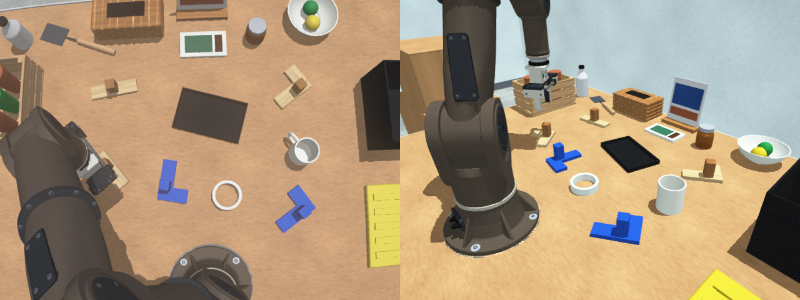

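The gripper hovers above the left foot, at (105,165) in the top half. Descend, grip and lift.

arm_command(deltas=[0,0,0,0,0,-0.04,91,0,0,0,0,0,-0.08,91,0,0,0,0,0,-0.112,91,0,0,0,0,0,-0.112,91,0,0,0,0,0,-0.112,91,0,0,0,0,0,-0.112,20,0,0,0,0,0,-0.112,20,0,0,0,0,0,-0.112,20,0,0,0,0,0,-0.112,20,0,0,0,0,0,-0.112,20,0,0,0,0,0,-0.112,20,0,0,0,0,0,-0.112,20,0,0,0,0,0,-0.112,20,0,0,0,0,0,-0.09,20,0,0,0,0,0,-0.06,20,0,0,0,0,0,-0.02,20,0,0,0,0,0,-0.02,20,0,0,0,0,0,-0.02,20], force=25)

```text
clock: 3.4
position: [0.3777, 0.3097, 0.1402]
ee_rot: [1.366, 2.829, 0.003]
force: [-0.2, 0.1, -1.1]
width: 0.327
gripper_force: 25.0
```

```bash
python3 s.py
```

```text
3.4 [0.3777 0.3097 0.1402] line 38.44 z [ 0.001  0.001 -1.   ] 0.3269701724419763 [-0.2  0.1 -1.1] [-0.97  0.34  0.22  2.04 -0.11  0.77 -0.01]
```

Gripped (30 mm opening, 1.1 N weight). Carry it above slot 2.

arm_command(deltas=[0,0,0.393,0.186,-0.286,0,20,0,0,0.393,0.186,-0.286,0,20,0,0,0.393,0.186,-0.286,0,20,0,0,0.393,0.186,-0.286,0,20,0,0,0.393,0.186,-0.286,0,20,0,0,0.393,0.186,-0.286,0,20,0,0,0.393,0.186,-0.286,0,20,0,0,0.393,0.186,-0.286,0,20,0,0,0.393,0.186,-0.286,0,20,0,0,0.393,0.186,-0.286,0,20,0,0,0.393,0.186,-0.286,0,20,0,0,0.393,0.186,-0.286,-0.04,20,0,0,0.393,0.186,-0.286,-0.06,20,0,0,0.393,0.186,-0.286,-0.06,20,0,0,0.393,0.186,-0.286,-0.06,20])

```text
clock: 4.9
position: [0.5631, 0.0245, 0.0801]
ee_rot: [-0.44, -3.11, -0.0]
force: [1.1, -0.9, 0.1]
width: 0.325
gripper_force: 25.0
```

```bash
python3 s.py hov2
```

```text
4.9 [0.5631 0.0245 0.0801] line 73.9 z [-0.001  0.    -1.   ] 0.32493753952723425 [ 1.1 -0.9  0.1] [-0.24  0.53  0.14  1.91 -0.1   0.71  1.25]
```

View pics/hov2.png

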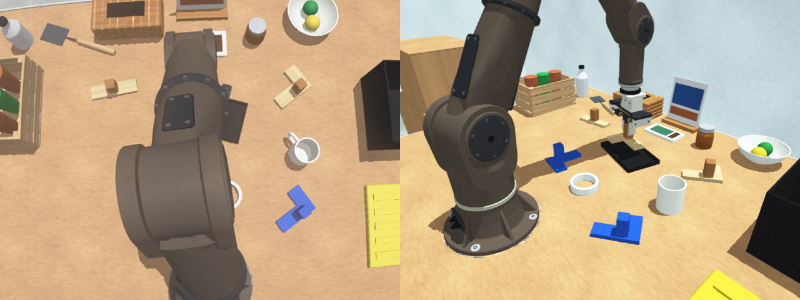

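The foot is held over the far-left half of the tray (side half, about (628,130)). Lower, release and rise.

arm_command(deltas=[0,0,0,0,0,-0.012,20,0,0,0,0,0,-0.02,20,0,0,0,0,0,-0.025,20,0,0,0,0,0,-0.028,20,0,0,0,0,0,-0.028,20,0,0,0,0,0,-0.028,20,0,0,0,0,0,-0.028,65,0,0,0,0,0,-0.028,65,0,0,0,0,0,-0.028,65,0,0,0,0,0,-0.028,65,0,0,0,0,0,-0.028,65,0,0,0,0,0,0.01,65,0,0,0,0,0,0.05,65,0,0,0,0,0,0.08,65,0,0,0,0,0,0.08,65])

```text
clock: 6.5
position: [0.566, 0.0235, 0.164]
ee_rot: [0.442, 3.103, 0.003]
force: [-0.4, -0.4, -0.4]
width: 0.711
gripper_force: 0.0
```

```bash
python3 s.py
```

```text
6.5 [0.566  0.0235 0.164 ] line 73.79 z [ 0.007  0.001 -1.   ] 0.71123985928593 [-0.4 -0.4 -0.4] [-0.25  0.42  0.16  1.83 -0.08  0.89  1.23]
```

arm_command(deltas=[0,0,-0.423,0.041,-0.316,0,91,0,0,-0.423,0.041,-0.316,0,91,0,0,-0.423,0.041,-0.316,0,91,0,0,-0.423,0.041,-0.316,0,91,0,0,-0.423,0.041,-0.316,0,91,0,0,-0.423,0.041,-0.316,0,91,0,0,-0.423,0.041,-0.316,0,91,0,0,-0.423,0.041,-0.316,0,91,0,0,-0.423,0.041,-0.316,0,91,0,0,-0.423,0.041,-0.316,0,91,0,0,-0.423,0.041,-0.316,0,91,0,0,-0.423,0.041,-0.316,0,91])

```text
clock: 7.7
position: [0.6048, -0.2912, 0.1598]
ee_rot: [-1.43, -2.797, -0.001]
force: [0.0, -0.1, 1.0]
width: 0.994
gripper_force: 0.0
```

```bash
python3 s.py
python3 - <<'E'
from cell import optics;import cv2
im=optics.get_image("top");cv2.imwrite("pics/top2.png",im);cv2.imwrite("pics/top2c.png",cv2.resize(im[120:250,260:420],None,fx=4,fy=4,interpolation=cv2.INTER_CUBIC))
E
```

```text
7.7 [ 0.6048 -0.2912  0.1598] line 35.84 z [ 0.     0.001 -1.   ] 0.993655398127384 [ 0.  -0.1  1. ] [ 0.14  0.6   0.36  1.57 -0.23  1.02  1.19]
```

View pics/top2c.png

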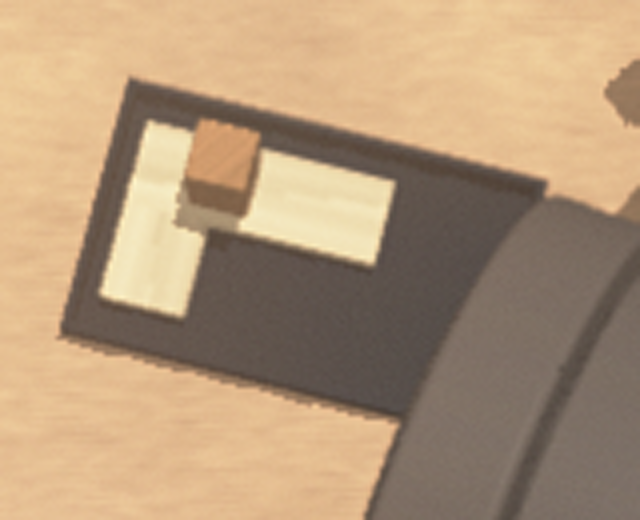

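The first foot lies flat in the tray, parallel to its walls with even margins (outer corner (147,121), ends (100,297) and (397,180) in the crop). Now grip the second foot.

arm_command(deltas=[0,0,0,0,0,-0.04,91,0,0,0,0,0,-0.08,91,0,0,0,0,0,-0.112,91,0,0,0,0,0,-0.112,91,0,0,0,0,0,-0.112,91,0,0,0,0,0,-0.112,20,0,0,0,0,0,-0.112,20,0,0,0,0,0,-0.112,20,0,0,0,0,0,-0.112,20,0,0,0,0,0,-0.112,20,0,0,0,0,0,-0.112,20,0,0,0,0,0,-0.112,20,0,0,0,0,0,-0.112,20,0,0,0,0,0,-0.09,20,0,0,0,0,0,-0.06,20,0,0,0,0,0,-0.02,20,0,0,0,0,0,0.01,20,0,0,0,0,0,0.01,20], force=25)

```text
clock: 9.55
position: [0.6066, -0.2941, 0.1745]
ee_rot: [1.43, 2.789, 0.001]
force: [0.4, -0.9, -0.6]
width: 0.324
gripper_force: 25.0
```

```bash
python3 s.py g2
```

```text
9.55 [ 0.6066 -0.2941  0.1745] line 35.72 z [ 0.007 -0.003 -1.   ] 0.3243774607082861 [ 0.4 -0.9 -0.6] [ 0.14  0.58  0.37  1.55 -0.23  1.04  1.19]
```

View pics/g2.png

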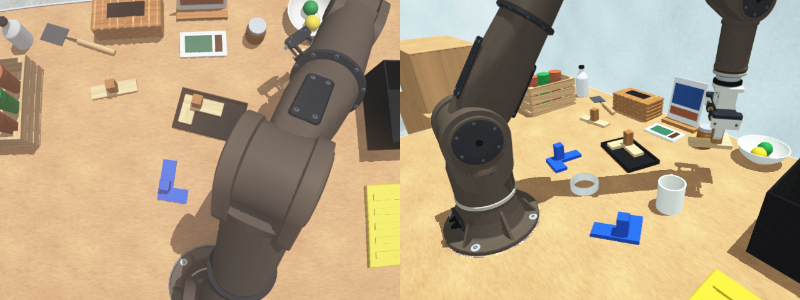

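The second foot is held (g2: raised at (715,140) in the side half). Carry it above slot 1, staying high.

arm_command(deltas=[0,0,-0.577,-0.118,0.245,0,20,0,0,-0.577,-0.118,0.245,0,20,0,0,-0.577,-0.118,0.245,0,20,0,0,-0.577,-0.118,0.245,0,20,0,0,-0.577,-0.118,0.245,0,20,0,0,-0.577,-0.118,0.245,0,20,0,0,-0.577,-0.118,0.245,0,20,0,0,-0.577,-0.118,0.245,0,20,0,0,-0.577,-0.118,0.245,0,20,0,0,-0.577,-0.118,0.245,0,20,0,0,-0.577,-0.118,0.245,0,20,0,0,-0.577,-0.118,0.245,-0.04,20,0,0,-0.577,-0.118,0.245,-0.07,20,0,0,-0.577,-0.118,0.245,-0.07,20,0,0,-0.577,-0.118,0.245,-0.07,20])

```text
clock: 11.15
position: [0.4864, -0.0485, 0.1]
ee_rot: [-2.513, -1.885, 0.002]
force: [0.4, -0.9, -1.2]
width: 0.327
gripper_force: 25.0
```

```bash
python3 s.py hov4
```

```text
11.15 [ 0.4864 -0.0485  0.1   ] line -16.26 z [-0.001 -0.001 -1.   ] 0.3266241114270521 [ 0.4 -0.9 -1.2] [-0.42  0.44  0.54  2.1  -0.35  0.69  0.07]
```

View pics/hov4.png

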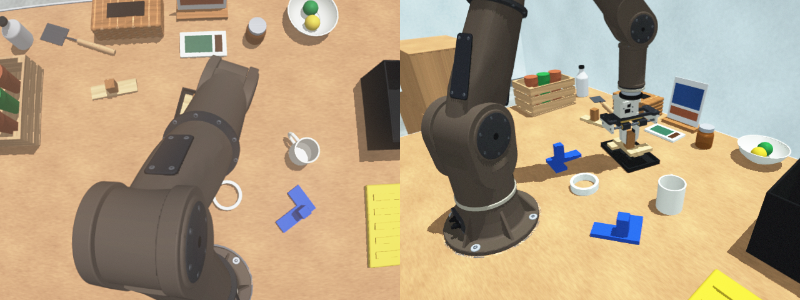

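The second foot hovers over the near-right half of the tray, properly turned. Lower, release, rise and swing clear.

arm_command(deltas=[0,0,0,0,0,-0.015,20,0,0,0,0,0,-0.03,20,0,0,0,0,0,-0.04,20,0,0,0,0,0,-0.045,20,0,0,0,0,0,-0.048,20,0,0,0,0,0,-0.048,20,0,0,0,0,0,-0.048,60,0,0,0,0,0,-0.048,60,0,0,0,0,0,-0.048,60,0,0,0,0,0,-0.048,60,0,0,0,0,0,-0.01,60,0,0,0,0,0,0.03,60,0,0,0,0,0,0.08,60,0,0,0,0,0,0.08,60,0,0,0,0,-0.15,0.1,60,0,0,0,0,-0.3,0.1,60,0,0,0,0,-0.3,0.1,60,0,0,0,0,-0.3,0.1,60,0,0,0,0,-0.3,0.1,60,0,0,0,0,-0.3,0.1,60])

```text
clock: 13.25
position: [0.4861, -0.3487, 0.1995]
ee_rot: [-2.512, -1.887, -0.0]
force: [1.3, 0.8, 0.1]
width: 0.65
gripper_force: 0.0
```

```bash
python3 s.py
python3 - <<'E'
from cell import optics;import cv2,numpy as np
im=optics.get_image("top");a=cv2.resize(im[120:250,250:420],(510,390),interpolation=cv2.INTER_CUBIC)
b=cv2.resize(optics.get_image("side")[200:290,310:430],(280,210));b=cv2.copyMakeBorder(b,0,180,0,0,0)
cv2.imwrite("pics/end.png",np.hstack([a,b]))
E
```

```text
13.25 [ 0.4861 -0.3487  0.1995] line -16.18 z [ 0.  0. -1.] 0.650099282821529 [1.3 0.8 0.1] [ 0.08  0.49  0.66  1.74 -0.34  1.03  0.58]
```

View pics/end.png

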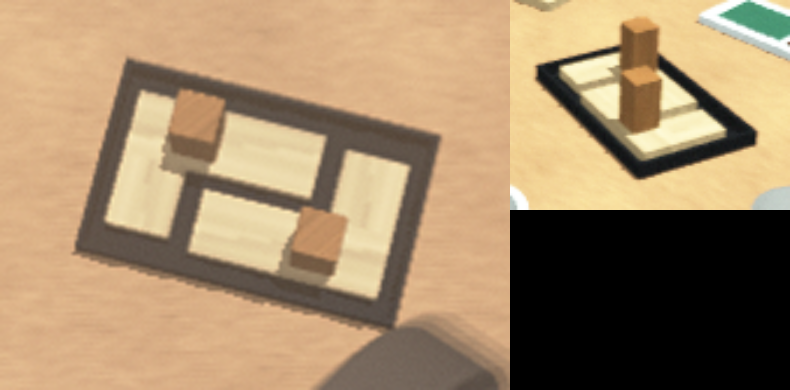

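Both feet lie flat and interlocked in the tray, with gaps all round. Handing in.

```bash
python3 -c "
from cell import arm;print(arm.sign_off())"
```

```text
the job is handed in; nothing more can be done
None
```

Both plywood L-shaped feet lie flat in the black tray, head to tail and interlocked with clear gaps all round; the straight foot was left alone, and the job is handed in at about 13 s.

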